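Try the rings of the empty lever arch file

TASK

Two small lever arch files lie open on the packing table, one full of sheets and one without any sheets. Before the empty one goes into use, try its ring mechanism: lift its lever until the rings spring fully open, then press the lever all the way down again so that the rings are shut, and let go of it. Leave the lever and rings of the full file alone.

Things in the scene. Friction and masses are not known exactly. Their poses are not given: they have to be found in the camera images.
- empty_file: Open, sheetless A5 lever arch file, fixed flat; origin under the back cover's centre. Panels 3 mm thick, 220 mm along y, black with dark grey lining: back cover x -100 to 90 mm, spine to 140, front cover to 330 (away from the robot; a calculator on it). Two steel rings 80 mm apart (x 35 to 75, y -40 and 40) stand 50 mm above the table shut, up to 60 while opening. Lever beside them along y.
- empty_file_lever_tip (a point): Centre of the lever's curled end: a steel roll 12 mm thick, 18 mm long along x (the pivot's direction). Lever down: at (56, 100, 30) mm in the file's frame, cover top 27 mm below. The frame turns with the lever: y along it from pivot to end, z up when down. Pivot axis at (0, -100, -16) mm here. Raised to its stop (0.9 rad): 102 mm above the table, 50 mm back along y. Else a 7 mm rod.
- empty_file_rings (a joint): Opening angle of the empty file's arched prongs, rad: 0 shut, 0.60 fully open. Linked to the lever: always 2/3 of its lift angle (0 down, 0.90 up stop). An over-centre spring drives the lever from mid-lift (0.45) to the nearer stop, so it stays up or down by itself; about 2.5 N at its end, square to the lever, moves it off either stop.
- full_file_rings (a joint): The same angle for the FULL file, 0 = shut: same make and size of file and lever, but with a 14 mm stack of white A5 sheets on its back cover, and a marker and tape roll on its front cover. Not to be operated. Which of the two files lies to the left varies.

How it is judged:
By the outcome, as a careful person would: the job done as asked, in the order asked, and still so for the second after the job is handed in, with the robot touching nothing.
It also fails if it takes over 42 s, if anything falls off the work surface, if the arm or the gripper's body presses on something with over 40 N, if the wrist force passes 120 N, or if a joint passes its speed limit or range.

ROBOT

A 6-joint arm with a two-finger parallel gripper is mounted at the origin on the work surface. World frame = base frame: x ahead of the robot, y to its left, z up, the work surface at z = 0. Lengths are in m, angles in rad, forces in N, time in s.
With the tool pointing down it reaches from about 0.375 to 0.975 m from the base axis. Payload 3.8 kg.
Tool frame: the origin (TCP) lies at the very end of the fingers, on their centre line; the grasp point (between the pads) lies 19 mm behind it (bot.grip_point_offset is the distance from the TCP to the grasp point, in m); z points along the fingers, x is the direction in which the jaws open and shut, and the axes are right-handed (so a half turn about z gives the same grasp; the last joint's range is limited). The gripper opens to 85 mm and grips with 20 to 120 N. Pads are 22 mm wide; open, the fingers measure 114 mm over their backs; the gripper's body (76 mm by 85 mm) begins 54 mm behind the grasp point. The pads swing forward as they close: fully open they stand 13 mm farther back than shut.
Start: joints at [1.21, 0.264, 1.604, -0, 1.274, -0.037], TCP at [0.215, 0.64, 0.231] pointing down, gripper open.
Joint ranges: [-2.63, 2.63], [-0.94, 2.18], [0.31, 2.57], [-1.31, 4.45], [0, 2.66], [-2.55, 2.55]. Speed limits (rad/s): [2.57, 2.57, 3.14, 3.14, 3.14, 3.14].

INTERFACE

Orientations are given as a rotation vector (axis times angle).
In Python, from workcell import bot, read_camera gives the robot as it stands.
- The arm moves only by the tool arm_command, never from a script. Its argument "rows" is a list of rows, each an object with "delta_rot": the turn, a rotation vector about the tool's x, y, z in rad, a list of three; "xyz": the shift along the tool's x, y, z in m, a list of three; "gripper": the finger opening in m, from 0 to 0.0854. A call has 1 to 12 rows; each row shifts and turns the commanded pose from where the row before left it, along the tool's axes as they then stand; what a row does not reach is not made up. A row lasts 1/10 s, in which the tool goes at most 50 mm and 8.59 degrees, less where a joint would pass 70% of its speed; a pose out of reach is approached as far as the arm can. A call is refused whole if a number of a shift passes 0.05 or a number of a turn 0.15, either way. A call with a gripper value outside its range is refused whole. The fingers move at their own pace and stop on an object; "force" is the grip in N (left out, the last holds). Time passes only in rows, so rows that do not move let the fingers close. It gives the time, the measured TCP pose, the force and the opening at its end, in the units of the state.
- bot.read_state(): the state, without advancing time (a new reading comes with each control period).
- read_camera(name): name is "side" or "top"; returns a dict with "pixels" (384x512x3 uint8, red, green, blue), "range_z" (384x512 float32, m along the optical axis (not along the pixel's ray), 0 where there is no reading), "intrinsics" (3x3 intrinsics, pixels), "camera_from_world" (4x4, takes a point from world to camera coordinates). Camera axes: x right, y up, looking along -z (the intrinsics and any distortion apply to the point x, -y, -z); pixel columns grow to the right and rows downward; lengths in m; the calibration is good to about 2 mm. A picture is of the moment at which its call begins.
- bot.finish_job(): hands the job in, once; it reports no verdict.
The state is a dict: "time": time; "q": joint angles; "joint_vel": joint speeds; "joint_torque": joint torques, N m; "tool_pos": TCP position; "tcp_rot": TCP orientation; "wrist_force": force on the tool from outside, world axes, zero at the start; "torque": the same for the moment, N m; "width": opening from 0.0 (shut) to 1.0 (fully open).
Only numpy, scipy, OpenCV 4.12 (cv2) and the standard library are available. Lean on these libraries where they do the work, as an engineer would, in place of code of your own. Each camera call takes 0.05 s, during which the arm holds its last target.

## Working session

There is one attempt and no reset: what is moved stays moved. The work goes in short steps, Python scripts to look and compute and a tool call to move; the robot and the scene stay as the last step left them, time stands still between calls to the robot, and variables do not carry over. Pictures are saved under pics/ and viewed, and the job is handed in when it is done.

Besides the shell and the picture viewer there is one more tool, called after "Request:" by a JSON object that holds its "api" and its "payload", one argument or row to a line. arm_command: Moves the arm, as the interface text tells. Its arguments: {"type":"object","properties":{"rows":{"type":"array","items":{"type":"object","properties":{"delta_rot":{"type":"array","items":{"type":"number"}},"xyz":{"type":"array","items":{"type":"number"}},"gripper":{"type":"number"}}}},"force":{"type":"number"}},"required":["rows"]}

```bash
ls; mkdir -p pics; python3 - <<'E'
from workcell import bot, read_camera
import cv2, numpy as np, pickle
for n in ("top","side"):
    d=read_camera(n); pickle.dump(d,open(f"{n}0.pkl","wb"))
    cv2.imwrite(f"pics/{n}0.png",d["pixels"][:,:,::-1])
    print(n,d["intrinsics"],d["camera_from_world"].round(4))
s=bot.read_state();print(s, bot.grip_point_offset)
E
```

```text
pics
top [[360.11916856   0.         255.31196679]
 [  0.         360.11916856 187.38009454]
 [  0.           0.           1.        ]] [[-0.023  -0.9988  0.0439  0.0376]
 [ 0.987  -0.0157  0.1597 -0.5262]
 [-0.1588  0.047   0.9862 -0.7413]
 [ 0.      0.      0.      1.    ]]
side [[490.47338907   0.         251.69665911]
 [  0.         490.47338907 195.56823557]
 [  0.           0.           1.        ]] [[-0.9673 -0.2532  0.0134  0.5026]
 [ 0.2043 -0.747   0.6326 -0.0989]
 [-0.1502  0.6147  0.7744 -1.1471]
 [ 0.      0.      0.      1.    ]]
{'time': 0.1, 'q': array([ 1.21011783e+00,  2.64719591e-01,  1.60524193e+00,  8.38461917e-06,
        1.27368480e+00, -3.68818994e-02]), 'joint_vel': array([ 0.00037715, -0.00164849, -0.00373274, -0.00069558,  0.00020182,
       -0.00011672]), 'joint_torque': array([-4.46352060e-04, -5.16704106e+01, -3.68594170e+01, -6.42666669e-05,
        6.18075603e-03,  2.33426300e-05]), 'tool_pos': array([0.21451911, 0.63931247, 0.23005593]), 'tcp_rot': array([ 2.5495542 ,  1.83364963, -0.00269259]), 'wrist_force': array([ 0.51492814, -0.84686263, -0.24288429]), 'torque': array([-0.00432775, -0.02655602, -0.00318192]), 'width': 1.0011006694702174} 0.0187
```

View pics/top0.png

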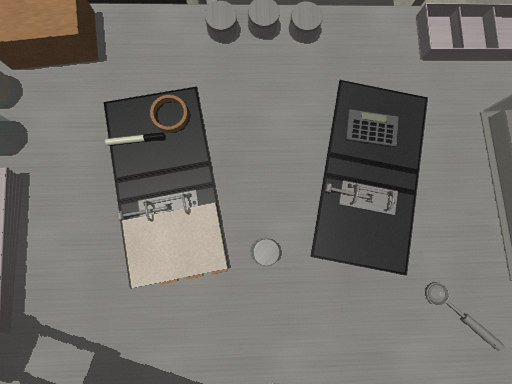

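View pics/side0.png

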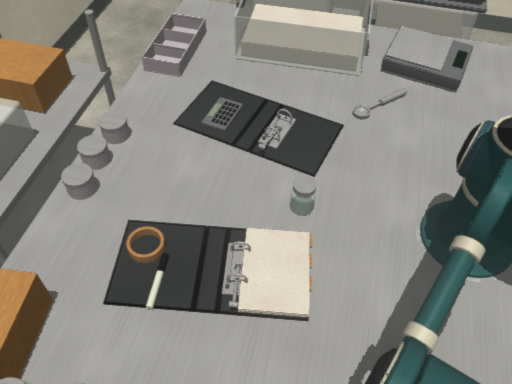

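Top view: the empty file is on the right (calculator at (372,128)), with its lever's curled end near (330,188). The full file is on the left with white sheets. Next I'll zoom in and measure.

```bash
cat > h.py <<'E'
import numpy as np, cv2
def ray(d,uv):
    K=d["intrinsics"];T=d["camera_from_world"];R=T[:3,:3];t=T[:3,3]
    x=(uv[0]-K[0,2])/K[0,0];y=(uv[1]-K[1,2])/K[1,1]
    return -R.T@t, R.T@np.array([x,-y,-1.])
def onz(d,uv,z):
    c,r=ray(d,uv); return c+r*(z-c[2])/r[2]
def proj(d,p):
    T=d["camera_from_world"];q=T[:3,:3]@np.asarray(p)+T[:3,3];K=d["intrinsics"]
    return np.array([K[0,2]+K[0,0]*q[0]/-q[2],K[1,2]+K[1,1]*q[1]/q[2]])
def tri(d1,u1,d2,u2):
    c1,r1=ray(d1,u1);c2,r2=ray(d2,u2)
    s=np.linalg.lstsq(np.c_[r1,-r2],c2-c1,rcond=None)[0]
    a=c1+s[0]*r1;b=c2+s[1]*r2
    return (a+b)/2,np.linalg.norm(a-b)
E
python3 - <<'E'
import pickle,cv2,numpy as np
from h import *
t=pickle.load(open("top0.pkl","rb"));s=pickle.load(open("side0.pkl","rb"))
res={}
for n,d,roi in (("top",t,(300,70,440,285)),("side",s,(165,75,350,180))):
    g=d["pixels"].max(2); m=np.zeros_like(g); x0,y0,x1,y1=roi
    m[y0:y1,x0:x1]=(g[y0:y1,x0:x1]<75)*255
    m=cv2.morphologyEx(m,cv2.MORPH_OPEN,np.ones((3,3)))
    c=max(cv2.findContours(m,cv2.RETR_EXTERNAL,cv2.CHAIN_APPROX_NONE)[0],key=cv2.contourArea)
    c=cv2.convexHull(c)
    w=np.array([onz(d,p[0],0.003)[:2] for p in c],np.float32)
    r=cv2.minAreaRect(w); print(n,r)
    print(cv2.boxPoints(r))
for n,d,roi in (("top",t,(315,170,415,225)),("side",s,(245,95,315,165))):
    x0,y0,x1,y1=roi
    im=cv2.resize(d["pixels"][y0:y1,x0:x1],None,fx=7.5,fy=7.5,interpolation=cv2.INTER_CUBIC)
    cv2.imwrite(f"pics/{n}0z.png",im[:,:,::-1])
E
```

```text
top ((0.5621321201324463, -0.24580220878124237), (0.22027699649333954, 0.4300665557384491), 77.79259490966797)
[[ 0.32867217 -0.30798128]
 [ 0.74901426 -0.39891934]
 [ 0.79559207 -0.18362314]
 [ 0.37524998 -0.09268507]]
side ((0.5649206042289734, -0.2447320520877838), (0.21882016956806183, 0.42780861258506775), 77.80235290527344)
[[ 0.3327286  -0.30647746]
 [ 0.7508793  -0.39686686]
 [ 0.7971126  -0.18298665]
 [ 0.37896192 -0.09259725]]
```

```bash
python3 - <<'E'
import pickle,cv2,numpy as np
from h import *
t=pickle.load(open("top0.pkl","rb"));s=pickle.load(open("side0.pkl","rb"))
C=np.array([.5635,-.2453]);a=np.deg2rad(-12.2);X=np.array([np.cos(a),np.sin(a)]);Y=np.array([-X[1],X[0]])
O=C-0.115*X
f=lambda x,y,z:np.r_[O+x*X+y*Y,z]
print("O",O,"X",X,"Y",Y,"tip",f(.056,.1,.03),"pivot",f(.056,0,.014))
for n,d in (("top",t),("side",s)):
    for p in [(.056,.1,.03),(.056,0,.014),(.047,.1,.03),(.065,.1,.03)]: print(n,p,proj(d,f(*p)).round(1), np.linalg.norm(f(*p)[:2]))
E
```

```text
O [ 0.45109717 -0.22099765] X [ 0.97741589 -0.2113248 ] Y [0.2113248  0.97741589] tip [ 0.52696494 -0.13509025  0.03      ] pivot [ 0.50583246 -0.23283184  0.014     ]
top (0.056, 0.1, 0.03) [328. 187.] 0.544004986157996
top (0.056, 0, 0.014) [369.3 196.6] 0.5568457094904431
top (0.047, 0.1, 0.03) [327.3 190.9] 0.5350115999141966
top (0.065, 0.1, 0.03) [328.6 183.1] 0.552998587599258
side (0.056, 0.1, 0.03) [262.2 146.5] 0.544004986157996
side (0.056, 0, 0.014) [277.9 127.8] 0.5568457094904431
side (0.047, 0.1, 0.03) [265.3 147.6] 0.5350115999141966
side (0.065, 0.1, 0.03) [259.1 145.4] 0.552998587599258
```

View pics/top0z.png

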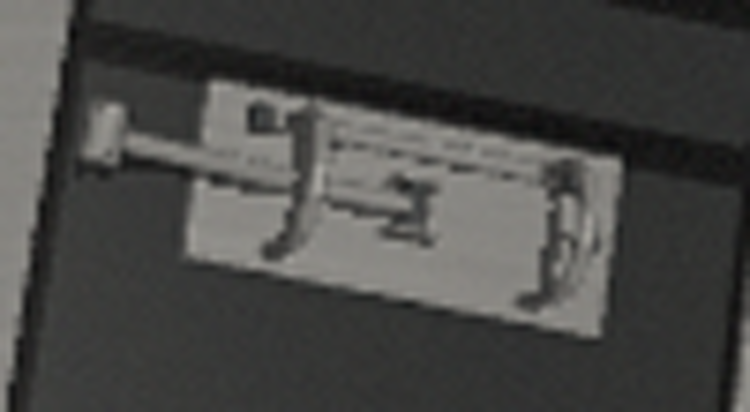

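View pics/side0z.png

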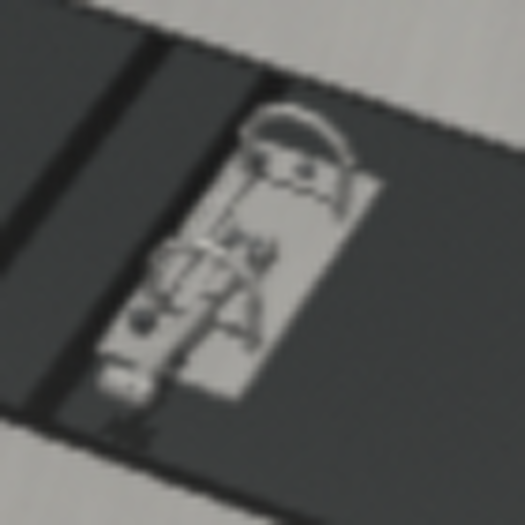

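```bash
cat >> h.py <<'E'
from scipy.spatial.transform import Rotation as Rn
C_=np.array([.5635,-.2453]);a_=np.deg2rad(-12.2);X_=np.array([np.cos(a_),np.sin(a_)]);Y_=np.array([-X_[1],X_[0]])
O_=C_-0.115*X_
f=lambda x,y,z:np.r_[O_+x*X_+y*Y_,z]
Rt=Rn.from_matrix(np.c_[np.r_[X_,0],np.r_[-Y_,0],[0,0,-1.]])
def tipf(th,dx=0,dy=0,dz=0): # world tip at lift th
    return f(.056+dx,.1*np.cos(th)-.016*np.sin(th)+dy,.014+.1*np.sin(th)+.016*np.cos(th)+dz)
def rel(state,goal):
    R=Rn.from_rotvec(state["tcp_rot"])
    return R.inv().apply(goal-state["tool_pos"]),(R.inv()*Rt).as_rotvec()
E
python3 - <<'E'
import pickle
from h import *
from workcell import bot
t=pickle.load(open("top0.pkl","rb"));s=pickle.load(open("side0.pkl","rb"))
print("tri tip",tri(t,(329,187.7),s,(261.7,145.7)),"tip model",f(.056,.1,.03))
st=bot.read_state()
goal=tipf(0,dz=.1)
d,r=rel(st,goal);print("delta",d,r)
N=22
R0=Rn.from_rotvec(st["tcp_rot"]);A=np.zeros((3,3))
for k in range(N): A+=(R0*Rn.from_rotvec(r*k/N)).as_matrix()
print("per row",np.linalg.solve(A,goal-st["tool_pos"]),r/N)
E
```

```text
tri tip (array([ 0.52702527, -0.13720302,  0.03031093]), np.float64(0.0035168797875140445)) tip model [ 0.52696494 -0.13509025  0.03      ]
delta [-0.63454208  0.54260964  0.10131278] [1.42956931e-03 1.73500010e-03 1.45992688e+00]
per row [-0.00688898  0.04096419  0.00456426] [6.49804232e-05 7.88636411e-05 6.63603127e-02]
```

Request:
{"api": "arm_command", "payload": {
  "rows": [
    {"xyz": [-0.0069,0.041,0],"delta_rot": [0,0,0.0664],"gripper": 0.0854},
    {"xyz": [-0.0069,0.041,0],"delta_rot": [0,0,0.0664],"gripper": 0.0854},
    {"xyz": [-0.0069,0.041,0],"delta_rot": [0,0,0.0664],"gripper": 0.0854},
    {"xyz": [-0.0069,0.041,0],"delta_rot": [0,0,0.0664],"gripper": 0.0854},
    {"xyz": [-0.0069,0.041,0],"delta_rot": [0,0,0.0664],"gripper": 0.0854},
    {"xyz": [-0.0069,0.041,0],"delta_rot": [0,0,0.0664],"gripper": 0.0854},
    {"xyz": [-0.0069,0.041,0],"delta_rot": [0,0,0.0664],"gripper": 0.0854},
    {"xyz": [-0.0069,0.041,0],"delta_rot": [0,0,0.0664],"gripper": 0.0854},
    {"xyz": [-0.0069,0.041,0],"delta_rot": [0,0,0.0664],"gripper": 0.0854},
    {"xyz": [-0.0069,0.041,0],"delta_rot": [0,0,0.0664],"gripper": 0.0854},
    {"xyz": [-0.0069,0.041,0],"delta_rot": [0,0,0.0664],"gripper": 0.0854}
  ]
}}

```text
time: 1.2
tool_pos: [0.5196, 0.3104, 0.2307]
tcp_rot: [3.038, 0.798, -0.001]
wrist_force: [0.1, -0.1, -0.1]
width: 0.998
```

Request:
{"api": "arm_command", "payload": {
  "rows": [
    {"xyz": [-0.0069,0.041,0],"delta_rot": [0,0,0.0664],"gripper": 0.05},
    {"xyz": [-0.0069,0.041,0.005],"delta_rot": [0,0,0.0664],"gripper": 0.05},
    {"xyz": [-0.0069,0.041,0.005],"delta_rot": [0,0,0.0664],"gripper": 0.05},
    {"xyz": [-0.0069,0.041,0.01],"delta_rot": [0,0,0.0664],"gripper": 0.05},
    {"xyz": [-0.0069,0.041,0.01],"delta_rot": [0,0,0.0664],"gripper": 0.05},
    {"xyz": [-0.0069,0.041,0.01],"delta_rot": [0,0,0.0664],"gripper": 0.05},
    {"xyz": [-0.0069,0.041,0.01],"delta_rot": [0,0,0.0664],"gripper": 0.05},
    {"xyz": [-0.0069,0.041,0.01],"delta_rot": [0,0,0.0664],"gripper": 0.05},
    {"xyz": [-0.0069,0.041,0.01],"delta_rot": [0,0,0.0664],"gripper": 0.05},
    {"xyz": [-0.0069,0.041,0.01],"delta_rot": [0,0,0.0664],"gripper": 0.05},
    {"xyz": [-0.0069,0.041,0.01],"delta_rot": [0,0,0.0664],"gripper": 0.05},
    {"xyz": [0,0,0],"delta_rot": [0,0,0],"gripper": 0.05}
  ]
}}

```text
time: 2.4
tool_pos: [0.524, -0.1388, 0.1391]
tcp_rot: [3.122, -0.344, -0.007]
wrist_force: [0.0, 1.0, -0.9]
width: 0.58
```

```bash
python3 - <<'E'
from h import *
from workcell import bot, read_camera
st=bot.read_state()
g=np.array([.527,-.1362,.016])
print(st["time"],st["tool_pos"],rel(st,g))
d=read_camera("top")
cv2.imwrite("pics/top1.png",cv2.resize(d["pixels"][100:260,250:440],None,fx=4,fy=3.7,interpolation=cv2.INTER_CUBIC)[:,:,::-1])
d=read_camera("side")
cv2.imwrite("pics/side1.png",cv2.resize(d["pixels"][20:200,165:365],None,fx=4,fy=3.3,interpolation=cv2.INTER_CUBIC)[:,:,::-1])
E
```

```text
2.4 [ 0.52404397 -0.13876569  0.13905206] (array([ 0.00286002, -0.00331378,  0.12303645]), array([ 0.00133285,  0.00434337, -0.00666511]))
```

View pics/side1.png

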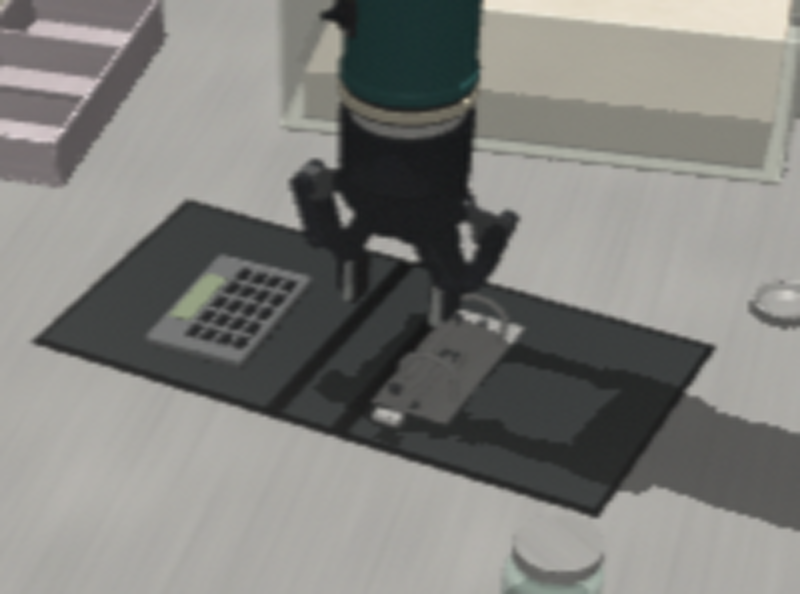

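The gripper is above the roll (at about (388,415) in the crop), with the jaws along the roll's axis. I'll descend and grip lightly.

Request:
{"api": "arm_command", "payload": {
  "rows": [
    {"xyz": [0.003,-0.0033,0.03],"delta_rot": [0,0.004,-0.0067],"gripper": 0.05},
    {"xyz": [0,0,0.03],"delta_rot": [0,0,0],"gripper": 0.05},
    {"xyz": [0,0,0.03],"delta_rot": [0,0,0],"gripper": 0.05},
    {"xyz": [0,0,0.02],"delta_rot": [0,0,0],"gripper": 0.05},
    {"xyz": [0,0,0.013],"delta_rot": [0,0,0],"gripper": 0.05},
    {"xyz": [0,0,0],"delta_rot": [0,0,0],"gripper": 0.05}
  ],
  "force": 25
}}

```text
time: 3.1
tool_pos: [0.53, -0.1311, 0.0166]
tcp_rot: [-3.125, 0.322, -0.001]
wrist_force: [-0.8, -0.1, 0.6]
width: 0.585
```

```bash
python3 - <<'E'
from h import *
from workcell import bot, read_camera
st=bot.read_state()
print(st["tool_pos"],st["wrist_force"],st["width"])
d=read_camera("side")
cv2.imwrite("pics/side2.png",cv2.resize(d["pixels"][80:180,205:325],None,fx=6.5,fy=6,interpolation=cv2.INTER_CUBIC)[:,:,::-1])
E
```

```text
[ 0.53003445 -0.13106654  0.01659264] [-0.8265298  -0.11050798  0.61189751] 0.585014743791833
```

View pics/side2.png

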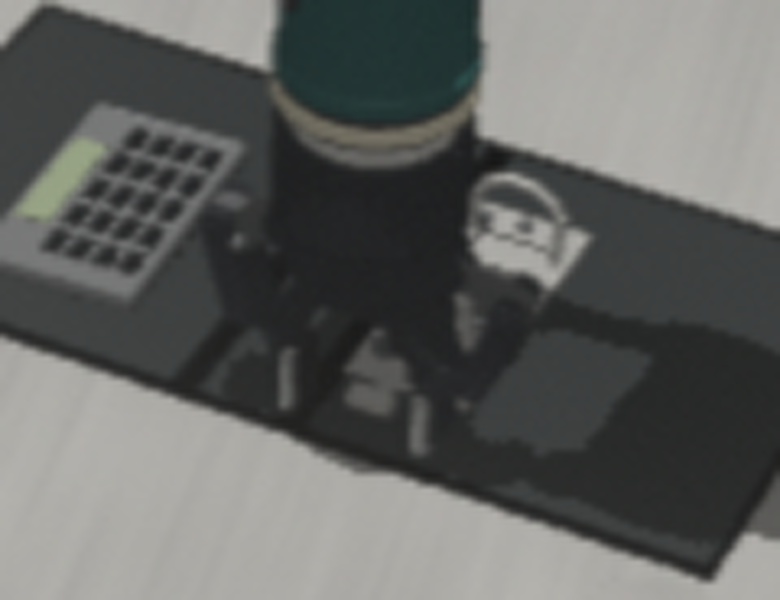

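Request:
{"api": "arm_command", "payload": {
  "rows": [
    {"xyz": [-0.002,0.0055,0],"delta_rot": [0,0,0],"gripper": 0.05},
    {"xyz": [0,0,0],"delta_rot": [0,0,0],"gripper": 0.03},
    {"xyz": [0,0,0],"delta_rot": [0,0,0],"gripper": 0.024},
    {"xyz": [0,0,0],"delta_rot": [0,0,0],"gripper": 0.01},
    {"xyz": [0,0,0],"delta_rot": [0,0,0],"gripper": 0.01},
    {"xyz": [0,0,0],"delta_rot": [0,0,0],"gripper": 0.01}
  ],
  "force": 30
}}

```text
time: 3.75
tool_pos: [0.5271, -0.1377, 0.0194]
tcp_rot: [3.124, -0.325, 0.003]
wrist_force: [-6.1, 0.9, 8.8]
width: 0.2
```

```bash
python3 - <<'E'
from h import *
from workcell import bot
st=bot.read_state()
p=st["tool_pos"];print(p,st["wrist_force"],st["width"],rel(st,np.array([.527,-.1362,.016])))
# arc rows in file coords -> tool: y_tool=-dY, z_tool=-dz
th=np.arange(0,.91,.1)
y=.1*np.cos(th)-.016*np.sin(th);z=.1*np.sin(th)+.016*np.cos(th)
print(np.c_[th[1:],-np.diff(y),-np.diff(z)].round(4))
E
```

```text
[ 0.52710021 -0.13766596  0.01943775] [-6.14028104  0.94064825  8.75696104] 0.1995265077787342 (array([-0.00040675, -0.00141465,  0.00343664]), array([ 0.00017562, -0.00211072,  0.00583641]))
[[ 0.1     0.0021 -0.0099]
 [ 0.2     0.0031 -0.0096]
 [ 0.3     0.004  -0.0093]
 [ 0.4     0.0049 -0.0088]
 [ 0.5     0.0058 -0.0083]
 [ 0.6     0.0066 -0.0077]
 [ 0.7     0.0073 -0.007 ]
 [ 0.8     0.008  -0.0062]
 [ 0.9     0.0086 -0.0054]]
```

Request:
{"api": "arm_command", "payload": {
  "rows": [
    {"xyz": [0,0.002,-0.01],"delta_rot": [0,0,0],"gripper": 0.01},
    {"xyz": [0,0.003,-0.0095],"delta_rot": [0,0,0],"gripper": 0.01},
    {"xyz": [0,0.004,-0.0093],"delta_rot": [0,0,0],"gripper": 0.01},
    {"xyz": [0,0.005,-0.0088],"delta_rot": [0,0,0],"gripper": 0.01},
    {"xyz": [0,0.006,-0.0083],"delta_rot": [0,0,0],"gripper": 0.01},
    {"xyz": [0,0,0],"delta_rot": [0,0,0],"gripper": 0.01}
  ],
  "force": 30
}}

```text
time: 4.35
tool_pos: [0.5227, -0.1578, 0.0655]
tcp_rot: [3.124, -0.326, 0.004]
wrist_force: [-4.3, 2.3, -1.2]
width: 0.195
```

```bash
cat > snap.py <<'E'
import sys
from h import *
from workcell import bot, read_camera
st=bot.read_state(); n=sys.argv[1]
print(st["time"],st["tool_pos"],st["wrist_force"],st["width"])
d=read_camera("side"); a=cv2.resize(d["pixels"][60:180,195:335],None,fx=2.85,fy=2.85,interpolation=cv2.INTER_CUBIC)
e=read_camera("top"); b=cv2.resize(e["pixels"][130:260,290:440],None,fx=2.63,fy=2.63,interpolation=cv2.INTER_CUBIC)
h=min(a.shape[0],b.shape[0]); cv2.imwrite(f"pics/{n}.png",np.hstack([a[:h],b[:h]])[:,:,::-1])
E
python3 snap.py s3
```

```text
4.35 [ 0.52273918 -0.15780541  0.06553398] [-4.26984309  2.30961643 -1.24669808] 0.19534847597781635
```

View pics/s3.png

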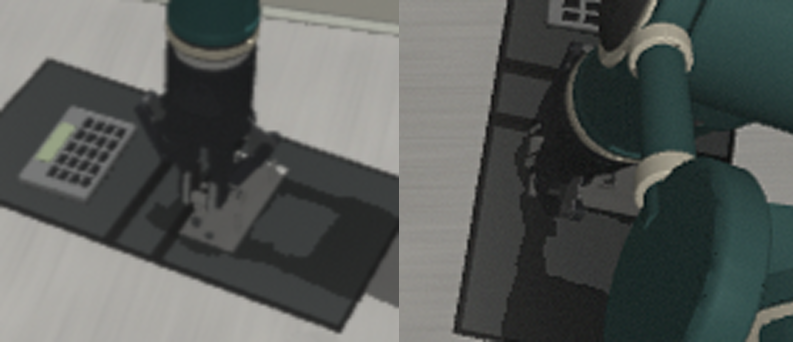

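The lever is held between the fingers and rising with them (roll near (200,190) in the side crop). I'll continue toward the upper stop.

Request:
{"api": "arm_command", "payload": {
  "rows": [
    {"xyz": [0,0.0066,-0.0077],"delta_rot": [0,0,0],"gripper": 0.01},
    {"xyz": [0,0.0073,-0.007],"delta_rot": [0,0,0],"gripper": 0.01},
    {"xyz": [0,0.008,-0.0062],"delta_rot": [0,0,0],"gripper": 0.01},
    {"xyz": [0,0.006,-0.004],"delta_rot": [0,0,0],"gripper": 0.01},
    {"xyz": [0,0,0],"delta_rot": [0,0,0],"gripper": 0.01},
    {"xyz": [0,0,0],"delta_rot": [0,0,0],"gripper": 0.01}
  ],
  "force": 30
}}

```text
time: 5.05
tool_pos: [0.5168, -0.1855, 0.09]
tcp_rot: [3.124, -0.325, 0.004]
wrist_force: [-5.8, 0.8, 1.9]
width: 0.197
```

```bash
python3 snap.py s4; python3 -c "
from h import *
from workcell import bot
print(tipf(.87)-bot.read_state()['tool_pos'])"
```

```text
5.05 [ 0.51679853 -0.18552418  0.09002384] [-5.83907802  0.84419284  1.89620917] 0.19665036541766415
[4.83174343e-05 3.64847290e-03 1.08304501e-02]
```

View pics/s4.png

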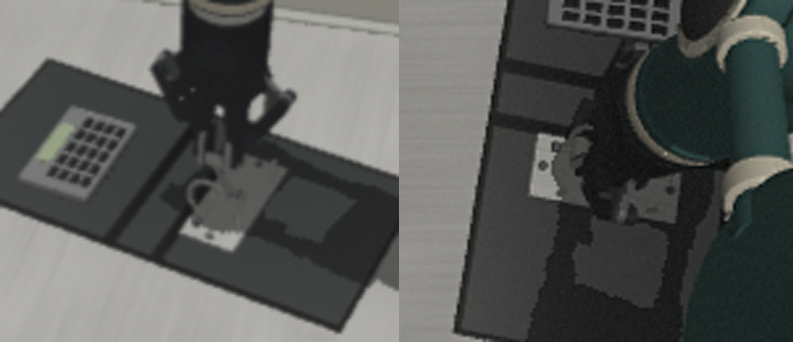

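Lever is nearly at its stop and the near ring has opened. I'll open the fingers so the spring takes it the rest of the way, then rise for a clear look.

Request:
{"api": "arm_command", "payload": {
  "rows": [
    {"xyz": [0,0,0],"delta_rot": [0,0,0],"gripper": 0.05},
    {"xyz": [0,0,0],"delta_rot": [0,0,0],"gripper": 0.05},
    {"xyz": [0,0,0],"delta_rot": [0,0,0],"gripper": 0.05},
    {"xyz": [0,0,0],"delta_rot": [0,0,0],"gripper": 0.05},
    {"xyz": [0,0,-0.03],"delta_rot": [0,0,0],"gripper": 0.05},
    {"xyz": [0,0,-0.04],"delta_rot": [0,0,0],"gripper": 0.05},
    {"xyz": [0,0,0],"delta_rot": [0,0,0],"gripper": 0.05},
    {"xyz": [0,0,0],"delta_rot": [0,0,0],"gripper": 0.05}
  ]
}}

```text
time: 5.95
tool_pos: [0.5191, -0.1849, 0.1609]
tcp_rot: [3.123, -0.324, 0.012]
wrist_force: [-1.0, -0.3, -1.5]
width: 0.578
```

```bash
python3 snap.py s5; python3 -c "
from h import *
from workcell import bot,read_camera
d=read_camera('side');cv2.imwrite('pics/side5.png',cv2.resize(d['pixels'][70:170,230:330],None,fx=6,fy=6,interpolation=cv2.INTER_CUBIC)[:,:,::-1])
for th in (.8,.9): print(th,(proj(d,tipf(th))-[230,70])*6, tipf(th))"
```

```text
5.95 [ 0.5190541  -0.1849322   0.16092218] [-0.96918219 -0.30650432 -1.51072702] 0.5784991120567895
0.8 [240.75922596 286.25005783] [ 0.51813008 -0.1759531   0.09688292]
0.9 [249.91702709 264.77099023] [ 0.51632004 -0.18432487  0.10227845]
```

View pics/side5.png

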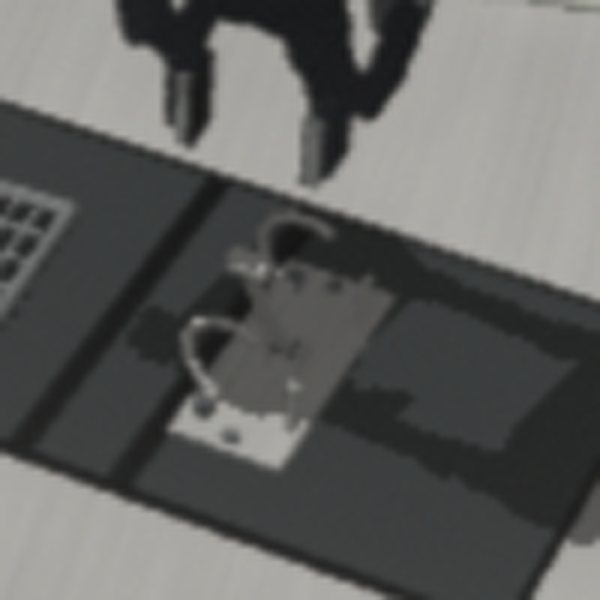

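The roll sits at (248,265) in this crop, matching the predicted (250,265) for the 0.90 rad stop, and the rings are visibly apart. I'll regrip and press it down.

Request:
{"api": "arm_command", "payload": {
  "rows": [
    {"xyz": [-0.001,0,0.03],"delta_rot": [0,0,0],"gripper": 0.05},
    {"xyz": [-0.001,0,0.03],"delta_rot": [0,0,0],"gripper": 0.05},
    {"xyz": [0,0,0.012],"delta_rot": [0,0,0],"gripper": 0.05},
    {"xyz": [0,0,0],"delta_rot": [0,0,0],"gripper": 0.05},
    {"xyz": [0,0,0],"delta_rot": [0,0,0],"gripper": 0.025},
    {"xyz": [0,0,0],"delta_rot": [0,0,0],"gripper": 0.01},
    {"xyz": [0,0,0],"delta_rot": [0,0,0],"gripper": 0.01},
    {"xyz": [0,0,0],"delta_rot": [0,0,0],"gripper": 0.01},
    {"xyz": [0,0,0],"delta_rot": [0,0,0],"gripper": 0.01}
  ],
  "force": 30
}}

```text
time: 7.0
tool_pos: [0.5169, -0.1844, 0.0886]
tcp_rot: [3.124, -0.325, 0.01]
wrist_force: [-1.7, 0.7, 6.1]
width: 0.205
```

```bash
python3 snap.py s6
```

```text
7.0 [ 0.51687284 -0.18439178  0.08864702] [-1.70334297  0.69948344  6.10502857] 0.20508535007307954
```

View pics/s6.png

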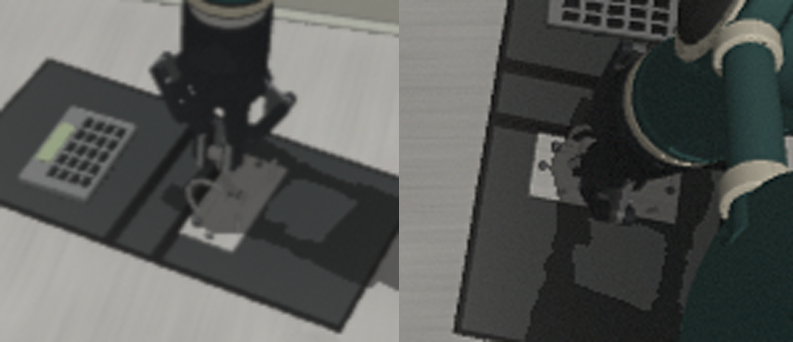

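Gripped at 17–18 mm again, with the roll between the fingertips near (212,150). Now I'll reverse the arc.

Request:
{"api": "arm_command", "payload": {
  "rows": [
    {"xyz": [0,-0.0086,0.0054],"delta_rot": [0,0,0],"gripper": 0.01},
    {"xyz": [0,-0.008,0.0062],"delta_rot": [0,0,0],"gripper": 0.01},
    {"xyz": [0,-0.0073,0.007],"delta_rot": [0,0,0],"gripper": 0.01},
    {"xyz": [0,-0.0066,0.0077],"delta_rot": [0,0,0],"gripper": 0.01},
    {"xyz": [0,-0.0058,0.0083],"delta_rot": [0,0,0],"gripper": 0.01},
    {"xyz": [0,-0.0049,0.0088],"delta_rot": [0,0,0],"gripper": 0.01},
    {"xyz": [0,-0.004,0.0093],"delta_rot": [0,0,0],"gripper": 0.01},
    {"xyz": [0,-0.0031,0.0096],"delta_rot": [0,0,0],"gripper": 0.01},
    {"xyz": [0,-0.002,0.008],"delta_rot": [0,0,0],"gripper": 0.01},
    {"xyz": [0,0,0],"delta_rot": [0,0,0],"gripper": 0.01},
    {"xyz": [0,0,0],"delta_rot": [0,0,0],"gripper": 0.01}
  ],
  "force": 30
}}

```text
time: 8.2
tool_pos: [0.5274, -0.1346, 0.0159]
tcp_rot: [3.125, -0.325, 0.008]
wrist_force: [4.7, 3.9, -0.2]
width: 0.197
```

```bash
python3 snap.py s7
```

```text
8.2 [ 0.52740791 -0.13457862  0.01589016] [ 4.716767    3.88130132 -0.24517168] 0.19743429654603487
```

View pics/s7.png

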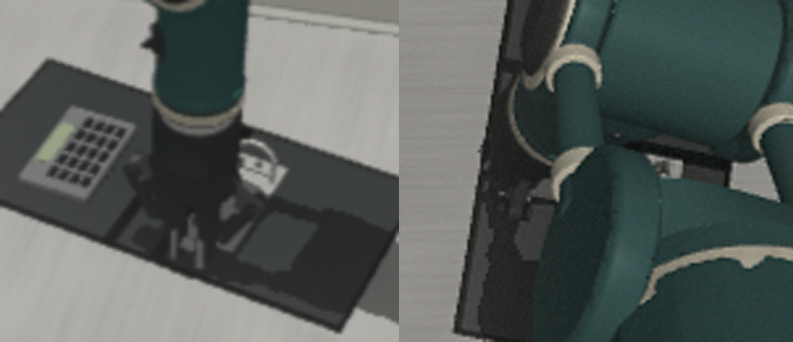

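Request:
{"api": "arm_command", "payload": {
  "rows": [
    {"xyz": [0,0,0.002],"delta_rot": [0,0,0],"gripper": 0.01},
    {"xyz": [0,0,0],"delta_rot": [0,0,0],"gripper": 0.01},
    {"xyz": [0,0,0],"delta_rot": [0,0,0],"gripper": 0.05},
    {"xyz": [0,0,0],"delta_rot": [0,0,0],"gripper": 0.05},
    {"xyz": [0,0,0],"delta_rot": [0,0,0],"gripper": 0.05},
    {"xyz": [0,0,0],"delta_rot": [0,0,0],"gripper": 0.05},
    {"xyz": [0,0,-0.03],"delta_rot": [0,0,0],"gripper": 0.05},
    {"xyz": [0,0,-0.04],"delta_rot": [0,0,0],"gripper": 0.05},
    {"xyz": [0,0,-0.04],"delta_rot": [0,0,0],"gripper": 0.05},
    {"xyz": [0,0,-0.04],"delta_rot": [0,0,0],"gripper": 0.05},
    {"xyz": [0,0,0],"delta_rot": [0,0,0],"gripper": 0.05},
    {"xyz": [0,0,0],"delta_rot": [0,0,0],"gripper": 0.05}
  ]
}}

```text
time: 9.5
tool_pos: [0.5268, -0.1352, 0.1663]
tcp_rot: [3.123, -0.325, 0.011]
wrist_force: [-0.0, 0.3, -0.6]
width: 0.589
```

```bash
python3 -c "
from h import *
from workcell import bot,read_camera
d=read_camera('side');cv2.imwrite('pics/side8.png',cv2.resize(d['pixels'][70:170,230:330],None,fx=6,fy=6,interpolation=cv2.INTER_CUBIC)[:,:,::-1])
cv2.imwrite('pics/full8.png',d['pixels'][:,:,::-1])
for th in (0,.1): print(th,(proj(d,tipf(th))-[230,70])*6)
import pickle;o=pickle.load(open('side0.pkl','rb'))['pixels']
df=np.abs(o.astype(int)-d['pixels']).max(2)
print('full-file ring region diff',df[235:315,220:250].max(), 'tip region',df[138:152,254:270].max())
print(bot.read_state()['tool_pos'])"
```

```text
0 [193.06546763 458.96799178]
0.1 [195.86849059 439.75545684]
full-file ring region diff 11 tip region 73
[ 0.52557443 -0.13477419  0.16454457]
```

View pics/side8.png

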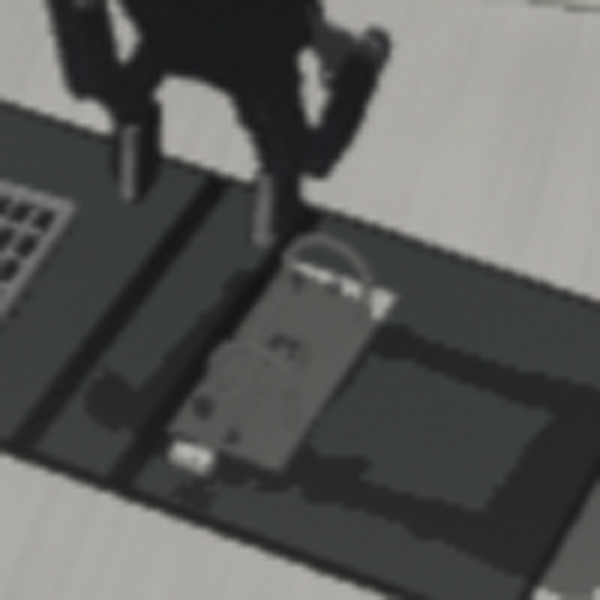

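View pics/full8.png

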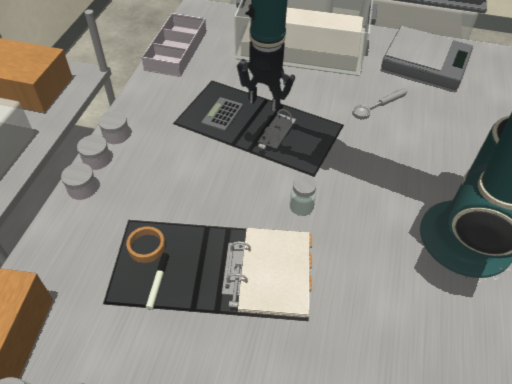

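The roll is back at (190,456), which matches the lever-down prediction (193,459) and its original position. The rings are shut, the full file is unchanged and the gripper is clear.

```bash
python3 -c "
from workcell import bot
print(bot.finish_job())"
```

```text
the job is handed in; nothing more can be done
None
```

The empty file's ring mechanism has been tried and the job is handed in. I lifted its lever to the upper stop so the rings opened, then pressed it down so they shut, and let go. It took about 9.5 s of the 42 s allowed.

- **Method:** I gripped the lever's curled end lightly by its two ends and lifted it along its arc. I then released it near the top so its spring held it at the stop. I regripped it, brought it down the same arc, pressed about 2 mm further, released it and raised the gripper.
- **Raised:** With the gripper open and clear, the side view showed the curled end within about 1/3 camera pixel of where 0.90 rad of lift should put it, and the rings stood apart.
- **Down again:** With the gripper about 16 cm up, the curled end was within 1 pixel of the lever-down prediction and of where it started, and the rings were shut.
- **Forces and full file:** The wrist forces I read stayed under about 11 N. The full file's ring area looked unchanged from the first picture.
- **Disagreements:** The two ways of locating the lever end differed by about 2 mm. The first descent stopped about 5 mm off to the side and was corrected before gripping. A pixel comparison around the lever end differed from the first picture, probably because of the arm's shadow; its position matched.

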